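# Lock a filter cartridge into the quick coupler

## Task

Fit the filter cartridge to the air coupler: pull the coupler's spring sleeve back (down) until it stays there by itself, then take the cartridge out of its holder and push its stem into the coupler, gently and only until the sleeve springs forward and locks it. Let go, leave the cartridge locked and upright, and do not disturb the other things on the cart.

Things in the scene. Friction and masses are not known exactly. Their poses are not given: they have to be found in the camera images.
- coupler: Fixed quick coupler pointing straight up: grey base plate 90 x 84 x 14 mm (x, y, z) with a steel column in its middle. Origin: centre of the plate's underside, z up. The column is 33 mm wide at most; its upper part, the bore collar, is ringed by the sleeve.
- coupler_mouth (a point): Centre of the coupler's open bore at its upper rim, 76 mm above the coupler's origin. The bore is vertical, 18 mm wide, widening to about 22 mm at the rim. While the sleeve is forward (up), three pins inside close the bore. With the sleeve back, a light spring-loaded bushing (2 to 5 N) stands in the bore, its top 2 to 16 mm below the rim; the stem pushes it down.
- bore_lock (a point): Point on the bore's axis 24.5 mm below the rim, the mean depth of the stem's tip when it locks. The true depth differs between starts by up to 7 mm either way and cannot be seen or read beforehand: feel for it. There the sleeve snaps forward; pressing on meets a cushion (3 N/mm) and, 1 to 2 mm on, a hard stop. Over 22 N between cartridge and coupler harms the seal.
- sleeve_mid (a point): Middle of the sleeve, a knurled steel ring round the coupler's collar: 40 mm outside diameter, 24 mm high (12 mm above and below this point), its top 2 mm below the rim of the bore when forward. To be pinched across any diameter, or pressed down.
- sleeve (a joint): Travel of the sleeve: 0 = forward (up), positive = pulled back (down), stop at 0.009 m. Its spring pushes it forward with 2 N at 0 and 4 N at the stop. Pulled back to 0.006 m or more it catches, and stays back by itself at about 0.004 m when let go; a stem pushed in far enough releases it to 0.
- holder: Fixed white round cup, 72 mm foot 8 mm high, above it a tube of 36 mm diameter, 43 mm high in all, with an open hole 20 mm wide. Origin: centre of its underside.
- cartridge: Loose round filter cartridge, 81 mm long, about 60 g, upright in the holder, stem down. Origin: centre of the stem's tip (lower end), z along the axis to the grip end. Brass stem 16 mm thick from 0 to 36 mm, with a groove of 8 mm diameter from 8 to 14.5 mm; brass shoulder 27 mm wide to 42 mm; ribbed grey body 31 mm wide from 42 to 78 mm (grasp here); cap to 81 mm.
- cartridge_grip (a point): Point on the cartridge's axis 60 mm above the stem's tip, the middle of the grey body, at 67 mm height while in the holder.
- marker_blue: Bystander: marker pen, 132 mm long, 13 mm thick, lying between coupler and holder.
- petri_dish: Bystander: flat round dish, 60 mm wide, 12 mm high.
- tape_roll: Bystander: roll of tape, 58 x 64 x 20 mm, lying flat.
- oil_bottle: Bystander: small brown bottle with black cap, 28 mm wide, 57 mm high.
- cover_box_a: Bystander: small flat box, 34 x 34 x 17 mm.

How it is judged:
On the way, in this order (a step that is already met when the one before it is completed fails the run):
1. the sleeve is pulled back and stays back by itself, with the coupler let go (value of joint sleeve above 0.0025 m and contact force between the fingers and coupler below 0.3 N), for 0.2 s.
2. the stem stands in the bore with the sleeve still back (value of joint sleeve above 0.0025 m and horizontal distance between cartridge and coupler_mouth below 0.005 m and z of cartridge in the frame of coupler_mouth below -0.008 m), for 0.05 s.
At the end, for the whole second after the job is handed in: The sleeve is fully forward again (joint under 1.5 mm) with the cartridge's stem in the bore: tip within 4 mm of the bore's axis and more than 15.5 mm below the rim, cartridge upright within 0.12 rad and at rest (value of joint sleeve below 0.0015 m and horizontal distance between cartridge and coupler_mouth below 0.004 m and z of cartridge in the frame of coupler_mouth below -0.0155 m and angle between cartridge's own z axis and vertical below 0.12 rad and linear speed of cartridge below 0.02 m/s); the robot touches nothing.
It fails at once if the cartridge is pressed against the coupler with more than 22 N (contact force between cartridge and coupler above 22 N).
It fails at once if a bystander is moved by more than 20 mm (distance of any of marker_blue, petri_dish, tape_roll, oil_bottle, cover_box_a from where it was at the start of the episode above 0.02 m).
It also fails if it takes over 61 s, if anything falls off the work surface, if the arm or the gripper's body presses on something with over 40 N, if the wrist force passes 120 N, or if a joint passes its speed limit or range.

## Robot

A 7-joint arm with a two-finger parallel gripper is mounted at the origin on a cart in front of the work surface, level with it; the furniture and walls round the work are solid. World frame = base frame: x ahead of the robot, y to its left, z up, the work surface at z = 0. Lengths are in m, angles in rad, forces in N, time in s.
With the tool pointing down it reaches from about 0.425 to 0.875 m from the base axis. Payload 4.7 kg.
Tool frame: the origin (TCP) lies midway between the tips of the shut fingers; the grasp point (between the pads) lies 19 mm behind it; z points along the fingers, x is the direction in which the jaws open and shut, and the axes are right-handed (so a half turn about z gives the same grasp; the last joint's range is limited). The gripper opens to 87 mm and grips with 3 to 60 N. Pads are 19 mm wide; open, the fingers measure 117 mm over their backs; the gripper's body (75 mm by 190 mm) begins 51 mm behind the grasp point.
Start: joints at [-1.106, 0.321, -0.07, 1.45, 0.023, 1.371, -0.057], TCP at [0.283, 0.585, 0.223] pointing down, gripper open.
Joint ranges: [-2.86, 2.86], [-0.3, 2.09], [-1.38, 1.24], [0.06, 2.45], [-1.56, 4.7], [0.09, 2.05], [-2.69, 2.69]. Speed limits (rad/s): [2.57, 2.57, 3.14, 3.14, 3.14, 3.14, 3.14].

## Interface

Orientations are given as a rotation vector (axis times angle).
In Python, from bench import get_state, eyes, ticket gives the robot as it stands.
- The arm moves only by the tool carry_out, never from a script. Its argument "motion" is a list of rows, each a list of 2 entries, a list of its own where there are three numbers: the shift along the world's x, y, z in m, then the turn about the world's z in rad. A call has 1 to 20 rows; each row is the pose to reach, as a shift and turn from the pose commanded when the call began; what a row does not reach only later rows make up. A row lasts 1/10 s, in which the tool goes at most 50 mm and 8.59 degrees, less where a joint would pass 70% of its speed; a pose out of reach is approached as far as the arm can. A call with a gripper value outside its range is refused whole. "grip" is the gripper command: -1 is fully open, 1 is shut, values between are in proportion, set as the call begins (left out, the last holds). The fingers move at their own pace and stop on an object; "squeeze" is the grip in N (left out, the last holds). Time passes only in rows, so rows that repeat a pose let the fingers close. It gives the time, the measured TCP pose, the force and the opening at its end, in the units of the state.
- get_state(): the state, without advancing time (a new reading comes with each control period).
- eyes.get_image(name): name is "scene" or "top" or "wrist"; returns a dict with "pixels" (384x512x3 uint8, blue, green, red), "mtx" (3x3 intrinsics, pixels), "extrinsics" (4x4, takes a point from camera to world coordinates). Camera axes: x right, y down, z forward; pixel columns grow to the right and rows downward; lengths in m; the calibration is good to about 2 mm. The wrist camera is an equidistant fisheye: a pixel r from the principal point sees the ray r / f radians off the axis. A picture is of the moment at which its call begins. There is no depth.
- ticket.close_job(): hands the job in, once; it reports no verdict.
The state is a dict: "time": time; "joint_positions": joint angles; "qd": joint speeds; "joint_torque": joint torques, N m; "position": TCP position; "tool_rot": TCP orientation; "ft_force": force on the tool from outside, world axes, zero at the start; "torque": the same for the moment, N m; "grip_width": opening from 0.0 (shut) to 1.0 (fully open).
Only numpy, scipy, OpenCV 4.12 (cv2) and the standard library are available. Lean on these libraries where they do the work, as an engineer would, in place of code of your own. Each camera call takes 0.05 s, during which the arm holds its last target. There are 200 camera calls.

## Working session

There is one attempt and no reset: what is moved stays moved. The work goes in short steps, Python scripts to look and compute and a tool call to move; the robot and the scene stay as the last step left them, time stands still between calls to the robot, and variables do not carry over. Pictures are saved under pics/ and viewed, about 8 in all and at most 12, crops included, and the job is handed in when it is done.

Besides the shell and the picture viewer there is one more tool, called after "Emit:" as a command line: name --argument value ..., lists and objects as JSON in quotes. carry_out: Moves the arm, as the interface text tells. Its arguments: {"type":"object","properties":{"motion":{"type":"array","items":{"type":"array"}},"grip":{"type":"number"},"squeeze":{"type":"number"}},"required":["motion"]}

```bash
mkdir -p pics
cat > h.py <<'E'
import numpy as np,cv2
from bench import get_state,eyes,ticket
def snap(n,f):
    d=eyes.get_image(n); cv2.imwrite('pics/'+f+'.png',d['pixels']); np.savez('pics/'+f,K=d['mtx'],T=d['extrinsics']); return d
def ray(f,u,v,fish=False):
    d=np.load('pics/'+f+'.npz'); K,T=d['K'],d['T']
    a=np.array([(u-K[0,2])/K[0,0],(v-K[1,2])/K[1,1]])
    if fish:
        r=np.linalg.norm(a); c=np.r_[a/max(r,1e-9)*np.sin(r),np.cos(r)]
    else: c=np.r_[a,1]
    return T[:3,3],T[:3,:3]@c
def at(f,u,v,z,fish=False):
    o,d=ray(f,u,v,fish); return (o+d*(z-o[2])/d[2]).round(4)
E
python3 - <<'E'
from h import *
a=snap('scene','s0');b=snap('top','t0')
for f in('s0','t0'):print(np.load('pics/'+f+'.npz')['K'],np.load('pics/'+f+'.npz')['T'])
cv2.imwrite('pics/t0b.png',cv2.resize(b['pixels'],(800,600),interpolation=2))
cv2.imwrite('pics/s0b.png',cv2.resize(a['pixels'],(800,600),interpolation=2))
s=get_state();print(s)
E
```

```text
[[454.39258267   0.         256.1286511 ]
 [  0.         454.39258267 187.84038197]
 [  0.           0.           1.        ]] [[-0.99322079  0.05279088 -0.10356443  0.5884761 ]
 [ 0.11539774  0.55503675 -0.82378248  1.16329949]
 [ 0.01399386 -0.83014898 -0.55736598  0.69062568]
 [ 0.          0.          0.          1.        ]]
[[423.09321539   0.         261.33056572]
 [  0.         423.09321539 182.21094392]
 [  0.           0.           1.        ]] [[-0.00419147 -0.98331805  0.18184623  0.29848578]
 [-0.99956016 -0.00121901 -0.02963107  0.28948651]
 [ 0.02935844 -0.18189044 -0.98288043  0.96722664]
 [ 0.          0.          0.          1.        ]]
{'time': 0.1, 'joint_positions': array([-1.10589058,  0.32176935, -0.07008196,  1.45155999,  0.02261445,
        1.37077044, -0.05690179]), 'qd': array([-0.00175408, -0.00145556,  0.00032753, -0.00204306, -0.00162204,
       -0.0007438 ,  0.00140165]), 'joint_torque': array([-1.96488481e-04, -4.92565620e+01, -4.05808333e-01, -3.13399816e+01,
       -6.38556364e-02,  3.94179043e-02,  7.12353926e-05]), 'position': array([0.28303554, 0.58459848, 0.22155405]), 'tool_rot': array([ 2.66086616e+00,  1.66826043e+00, -2.19534481e-03]), 'ft_force': array([ 0.45999221, -1.11768257,  0.24674573]), 'torque': array([ 0.02034328, -0.01655635,  0.0112102 ]), 'grip_width': 0.9996777680042764}
```

View pics/t0b.png

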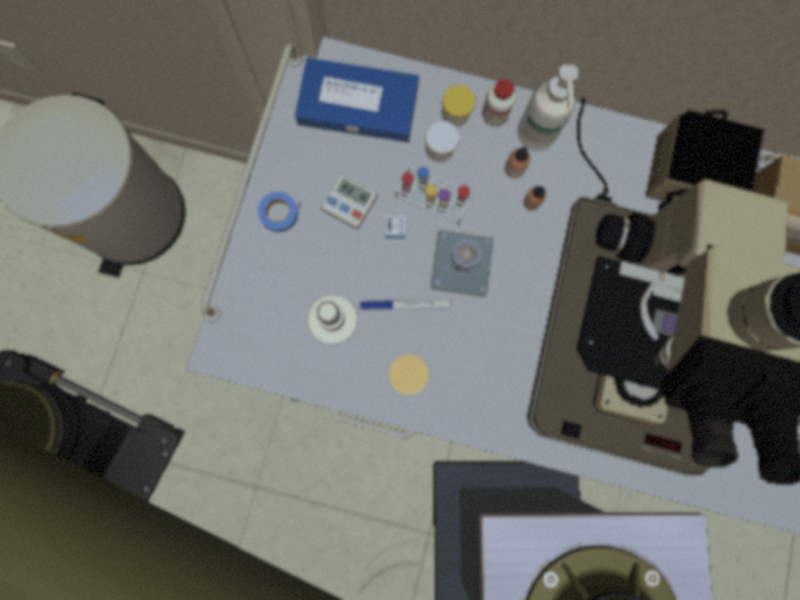

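View pics/s0b.png

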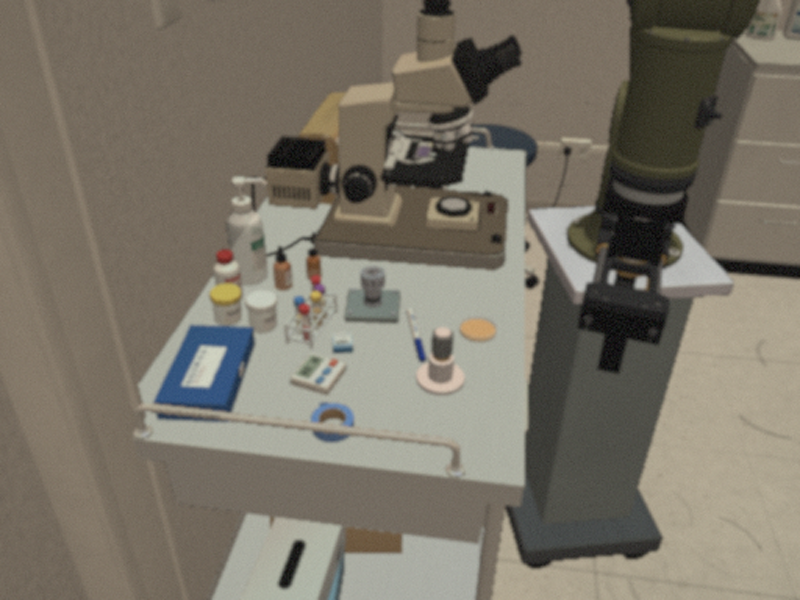

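The top view shows the coupler's mouth at about (467,253) and the cartridge's cap at about (328,309), with the holder foot at (332,320). The marker lies between them. In the scene view the coupler is at (372,275) and the cartridge top at (442,333), all in the 800x600 enlargement.

Run:
```python
from h import *
k=.64
for n,f,u,v,z in [('mouth','t0',467,253,.076),('plate','t0',463,263,.014),('cap','t0',328,309,.088),('foot','t0',332,320,.004),('marker blue end','t0',361,305,.006),('marker w end','t0',450,303,.006),
 ('mouth','s0',373,270,.076),('plate','s0',373,305,.014),('cap','s0',442,331,.088),('foot','s0',440,376,.008),('dish','t0',408,375,.012),('box','t0',395,226,.017),('oil','t0',537,193,.057),('scope base','t0',575,200,.03),('scope base','t0',530,425,.03)]:
  print(n,f,at(f,u*k,v*k,z))
t=cv2.imread('pics/t0.png');s=cv2.imread('pics/s0.png')
a=cv2.resize(t[140:220,190:320],(780,480),interpolation=2)
b=cv2.resize(s[160:260,210:320],(660,600),interpolation=2)
cv2.imwrite('pics/ca.png',a);cv2.imwrite('pics/cb.png',b)
```

```text
mouth t0 [0.5082 0.181  0.076 ]
plate t0 [0.5076 0.1797 0.014 ]
cap t0 [0.4279 0.3707 0.088 ]
foot t0 [0.424  0.3724 0.004 ]
marker blue end t0 [0.4459 0.3301 0.006 ]
marker w end t0 [0.449  0.1991 0.006 ]
mouth s0 [0.5105 0.1823 0.076 ]
plate s0 [0.5119 0.1931 0.014 ]
cap s0 [0.4286 0.3727 0.088 ]
foot s0 [0.4284 0.3764 0.008 ]
dish t0 [0.3435 0.2617 0.012 ]
box t0 [0.563  0.2803 0.017 ]
oil t0 [0.602  0.0753 0.057 ]
scope base t0 [0.6005 0.0124 0.03  ]
scope base t0 [0.273  0.0922 0.03  ]
```

View pics/ca.png

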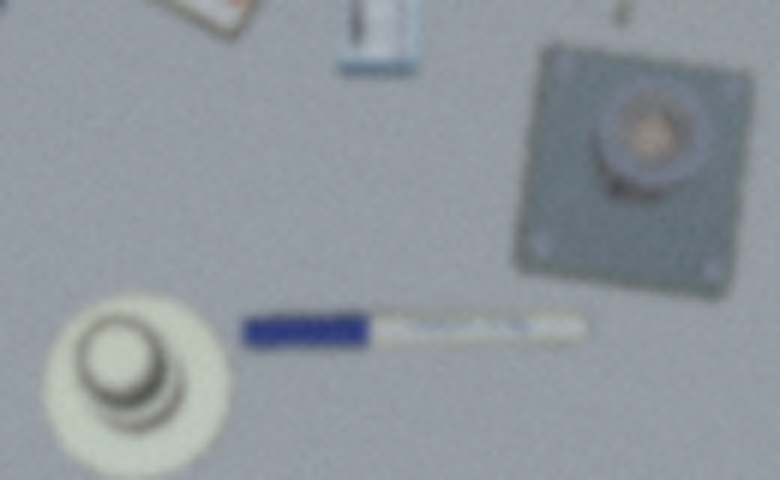

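Emit:
carry_out --motion '[[[0.03,-0.045,0],0],[[0.055,-0.085,0],0],[[0.08,-0.13,0],0],[[0.1,-0.17,0],0],[[0.125,-0.21,0],0],[[0.15,-0.25,0],0],[[0.17,-0.29,0],0],[[0.19,-0.33,0],0],[[0.21,-0.37,0],0],[[0.226,-0.404,-0.01],0],[[0.226,-0.404,-0.03],0],[[0.226,-0.404,-0.03],0],[[0.226,-0.404,-0.03],0]]' --grip -1

```text
time: 1.4
position: [0.5085, 0.1818, 0.1923]
tool_rot: [-2.66, -1.67, 0.002]
ft_force: [-0.1, -0.1, -0.4]
grip_width: 1.001
```

Run:
```python
from h import *
a=snap('wrist','w1')
cv2.imwrite('pics/w1b.png',cv2.resize(a['pixels'],(800,600),interpolation=2))
d=np.load('pics/w1.npz');print(d['K'],d['T'])
s=get_state();print({k:s[k] for k in('time','position','tool_rot','ft_force','joint_positions')})
```

```text
[[297.31863964   0.         255.40811946]
 [  0.         297.31863964 189.96060301]
 [  0.           0.           1.        ]] [[ 4.34942676e-01  8.64685371e-01  2.51284856e-01  4.39563010e-01]
 [ 9.00457596e-01 -4.17355601e-01 -1.22435366e-01  2.15785255e-01]
 [-9.92928204e-04  2.79523723e-01 -9.60138273e-01  3.54380816e-01]
 [ 0.00000000e+00  0.00000000e+00  0.00000000e+00  1.00000000e+00]]
{'time': 1.45, 'position': array([0.50886083, 0.18235643, 0.19297067]), 'tool_rot': array([-2.65968506e+00, -1.67127921e+00, -3.33396707e-04]), 'ft_force': array([-0.11940841, -0.26305289, -0.54531315]), 'joint_positions': array([-0.61345765,  0.10336694,  0.23649178,  1.77398702, -0.02578894,
        1.26705488,  0.75157452])}
```

View pics/w1b.png

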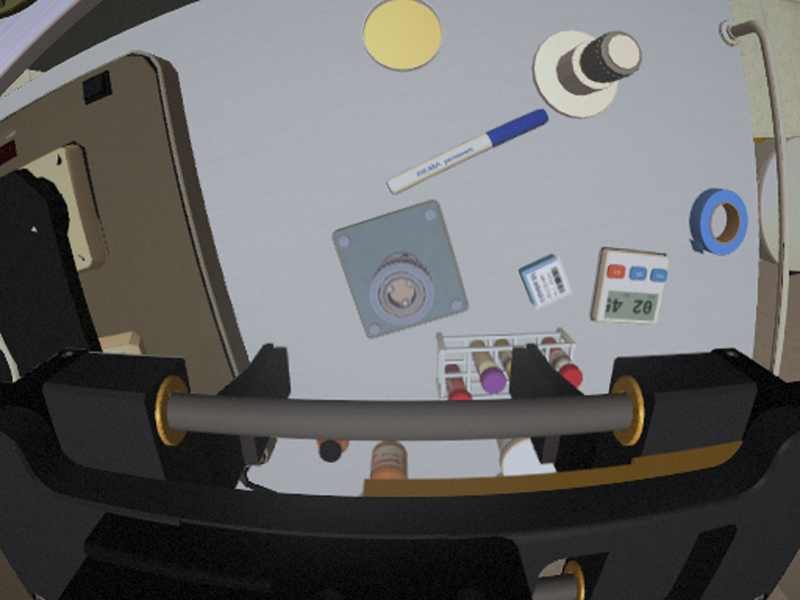

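The wrist view shows the coupler mouth at (402,292) with its pins closed, the cartridge cap at (622,54), and the nearest rack corner at about (440,340).

Run:
```python
from h import *
k=.64
for n,u,v,z in [('mouth',402,292,.076),('plate',400,268,.014),('cap',622,54,.088),('foot',577,74,.004),('rack',440,340,.04),('rack2',575,335,.04),('tube',460,395,.05)]:
  print(n,at('w1',u*k,v*k,z,True))
im=cv2.imread('pics/w1.png')
cv2.imwrite('pics/w1c.png',cv2.resize(im[150:220,215:300],None,fx=8,fy=8,interpolation=2))
```

```text
mouth [0.5104 0.1833 0.076 ]
plate [0.5087 0.1828 0.014 ]
cap [0.4295 0.3714 0.088 ]
foot [0.429 0.374 0.004]
rack [0.5643 0.1883 0.04  ]
rack2 [0.6073 0.2831 0.04  ]
tube [0.6074 0.1847 0.05  ]
```

View pics/w1c.png

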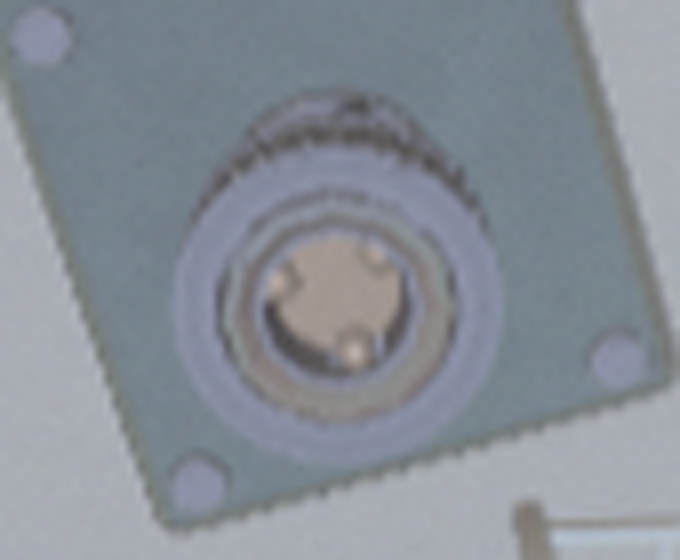

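Emit:
carry_out --motion '[[[0.001,0.001,-0.04],0],[[0.001,0.001,-0.08],0],[[0.001,0.001,-0.12],0],[[0.001,0.001,-0.14],0],[[0.001,0.001,-0.148],0],[[0.001,0.001,-0.148],0],[[0.001,0.001,-0.148],0]]'

```text
time: 2.15
position: [0.5114, 0.1831, 0.0463]
tool_rot: [2.661, 1.67, 0.004]
ft_force: [0.2, 0.1, -0.9]
grip_width: 0.996
```

Emit:
carry_out --motion '[[[0,0,0],0],[[0,0,0],0],[[0,0,0],0],[[0,0,0],0],[[0,0,0],0],[[0,0,0],0],[[0,0,0],0],[[0,0,0],0]]' --grip 1 --squeeze 25

```text
time: 2.95
position: [0.5103, 0.1822, 0.0446]
tool_rot: [-2.662, -1.669, -0.0]
ft_force: [0.7, 0.9, 0.6]
grip_width: 0.458
```

Emit:
carry_out --motion '[[[0,0,-0.003],0],[[0,0,-0.006],0],[[0,0,-0.0085],0],[[0,0,-0.0085],0],[[0,0,-0.0085],0],[[0,0,-0.0085],0]]'

```text
time: 3.55
position: [0.5103, 0.1822, 0.0362]
tool_rot: [-2.662, -1.669, -0.0]
ft_force: [-1.1, 0.7, 2.7]
grip_width: 0.456
```

Emit:
carry_out --motion '[[[0,0,0],0],[[0,0,0],0],[[0,0,0],0],[[0,0,0],0],[[0,0,0],0],[[0,0,0],0],[[0,0,0],0],[[0,0,0.03],0],[[0,0,0.07],0],[[0,0,0.11],0],[[0,0,0.13],0],[[0,0,0.13],0],[[0,0,0.13],0]]' --grip -1

```text
time: 4.85
position: [0.5101, 0.1821, 0.1659]
tool_rot: [-2.662, -1.669, -0.0]
ft_force: [-0.1, 0.2, 0.6]
grip_width: 1.001
```

Run:
```python
from h import *
a=snap('wrist','w2')['pixels']
A=cv2.resize(a[145:225,205:305],None,fx=6,fy=6,interpolation=2)
cv2.imwrite('pics/w2c.png',A);print(get_state()['position'])
```

```text
[0.50948182 0.18180289 0.1649423 ]
```

View pics/w2c.png

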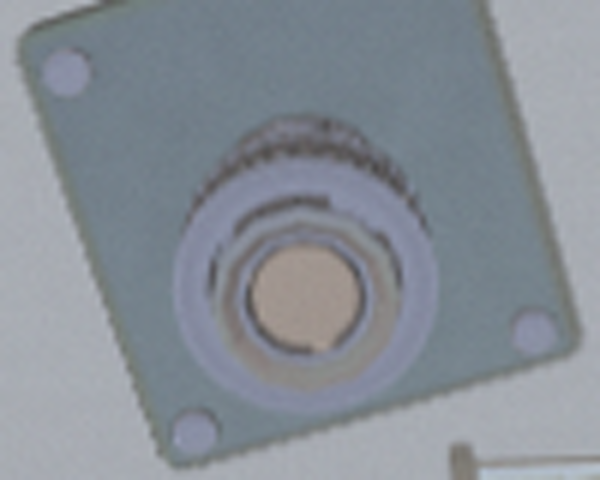

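The sleeve is back: the pins have gone and the bushing is visible, with the bore centre at (308,300) in the crop. Next I move above the cartridge. Shift from (0.510,0.182) to (0.4285,0.372).

Emit:
carry_out --motion '[[[-0.015,0.03,0.02],0],[[-0.03,0.07,0.03],0],[[-0.045,0.11,0.03],0],[[-0.065,0.15,0.03],0],[[-0.081,0.19,0.03],0],[[-0.081,0.19,0.03],0],[[-0.081,0.19,0.03],0],[[-0.081,0.19,0.03],0]]'

```text
time: 5.7
position: [0.4296, 0.3703, 0.1947]
tool_rot: [2.662, 1.666, -0.004]
ft_force: [-0.0, -0.7, 0.9]
grip_width: 0.993
```

Run:
```python
from h import *
print('mouth',at('w2',256.3,195.0,.076,True))
a=snap('wrist','w3')['pixels']
A=cv2.resize(a[120:240,190:320],None,fx=5,fy=5,interpolation=2)
cv2.imwrite('pics/w3c.png',A);print(get_state()['position'])
```

```text
mouth [0.5118 0.1826 0.076 ]
[0.42996659 0.37016019 0.19509261]
```

View pics/w3c.png

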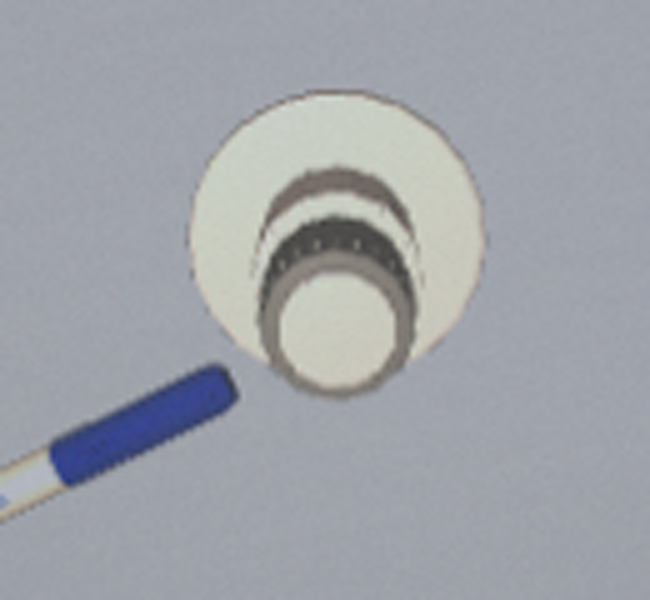

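Run:
```python
from h import *
print('cap',at('w3',257.6,185.6,.088,True),'foot',at('w3',257.4,167.4,.008,True))
```

```text
cap [0.4281 0.3734 0.088 ] foot [0.4277 0.3737 0.008 ]
```

Emit:
carry_out --motion '[[[-0.001,0.0015,-0.04],0],[[-0.001,0.0015,-0.08],0],[[-0.001,0.0015,-0.12],0],[[-0.001,0.0015,-0.135],0],[[-0.001,0.0015,-0.145],0],[[-0.001,0.0015,-0.145],0],[[-0.001,0.0015,-0.145],0]]'

```text
time: 6.45
position: [0.4295, 0.3743, 0.0528]
tool_rot: [-2.662, -1.668, -0.005]
ft_force: [-0.4, 0.1, 0.6]
grip_width: 0.998
```

Emit:
carry_out --motion '[[[0,0,0],0],[[0,0,0],0],[[0,0,0],0],[[0,0,0],0],[[0,0,0],0],[[0,0,0],0],[[0,0,0],0],[[0,0,0],0],[[0,0,0],0]]' --grip 1 --squeeze 25

```text
time: 7.35
position: [0.4282, 0.3735, 0.051]
tool_rot: [2.662, 1.669, -0.0]
ft_force: [-0.9, 0.3, -1.2]
grip_width: 0.34
```

Emit:
carry_out --motion '[[[0,0,0.02],0],[[0,0,0.05],0],[[0,0,0.09],0],[[0.01,-0.025,0.11],0],[[0.025,-0.06,0.11],0],[[0.04,-0.095,0.11],0],[[0.055,-0.13,0.11],0],[[0.07,-0.165,0.11],0],[[0.0835,-0.191,0.11],0],[[0.0835,-0.191,0.095],0],[[0.0835,-0.191,0.085],0],[[0.0835,-0.191,0.085],0],[[0.0835,-0.191,0.085],0],[[0.0835,-0.191,0.085],0]]'

```text
time: 8.75
position: [0.5115, 0.1838, 0.1364]
tool_rot: [-2.66, -1.671, -0.001]
ft_force: [0.1, 0.4, 0.0]
grip_width: 0.34
```

Run:
```python
from h import *
a=snap('wrist','w4')['pixels'];b=snap('scene','s4')['pixels'];c=snap('top','t4')['pixels']
A=cv2.resize(a[120:280,170:340],None,fx=3.5,fy=3.5,interpolation=2)[:560,:595]
B=cv2.resize(b[120:220,205:275],None,fx=5.6,fy=5.6,interpolation=2)[:560]
B=B[:,:200+0] if B.shape[1]<200 else B[:,:392]
B=cv2.resize(B,(205*B.shape[1]//392*1,560)) if False else cv2.resize(b[130:210,220:257+20],None,fx=3.6,fy=3.6,interpolation=2)
o=np.zeros((560,800,3),np.uint8);o[:A.shape[0],:A.shape[1]]=A;w=min(B.shape[1],800-A.shape[1]);o[:B.shape[0],A.shape[1]:A.shape[1]+w]=B[:560,:w]
cv2.imwrite('pics/w4c.png',o);print(A.shape,B.shape,get_state()['position'],get_state()['ft_force'])
```

```text
(560, 595, 3) (288, 205, 3) [0.51183798 0.18323422 0.13654865] [ 0.76432331 -0.45669834 -1.09178608]
```

View pics/w4c.png

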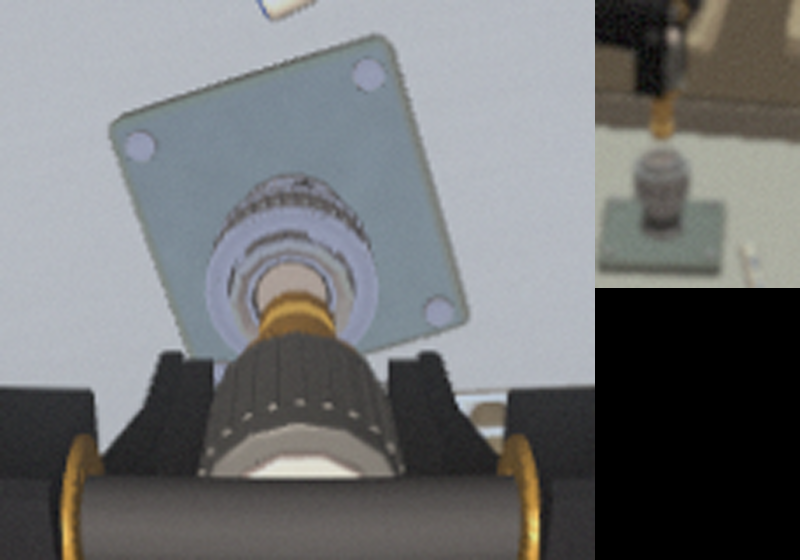

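Run:
```python
from h import *
print(at('w4',253.4,202.3,.076,True), np.load('pics/w4.npz')['T'][:3,3],np.load('pics/w2.npz')['T'][:3,3])
a=cv2.imread('pics/w4.png')
A=cv2.resize(a[180:245,220:290],None,fx=9,fy=9,interpolation=2)
cv2.imwrite('pics/w4d.png',A)
```

```text
[0.5094 0.1836 0.076 ] [0.44229315 0.21763744 0.29836336] [0.44096132 0.21603796 0.32791276]
```

View pics/w4d.png

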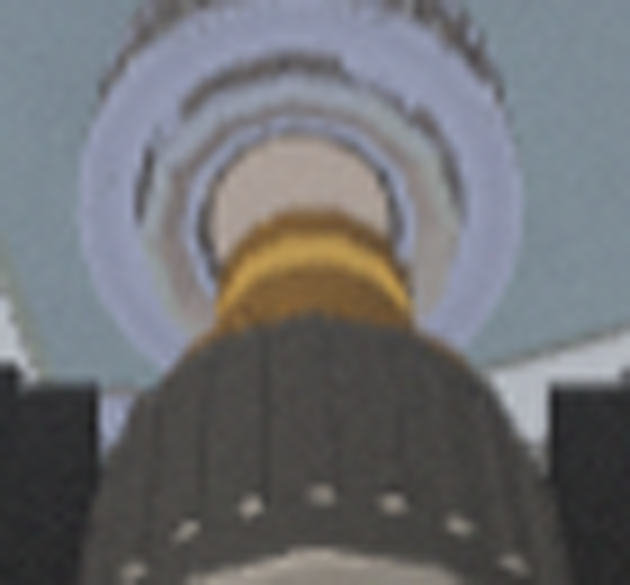

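Run:
```python
from h import *
n=np.array([.9,-.435,0])
for z in(.090,.0925,.095):print('tip',at('w4',254.9,203.1,z,True)+.008*n)
# mouth perp: bushing/collar near edges: sleeve near edge y~-3 z .070 r20 ; collar outer near? bore bushing unknown
for y in(202.3,202.8,203.3):print('mouth',at('w4',253.4,y,.076,True))
print('sleeve near edge->axis',at('w4',253.4,180-0.5,.070,True)+.020*n)
```

```text
tip [0.5134  0.18302 0.09   ]
tip [0.5126  0.18332 0.0925 ]
tip [0.5119  0.18372 0.095  ]
mouth [0.5094 0.1836 0.076 ]
mouth [0.5098 0.1834 0.076 ]
mouth [0.5101 0.1832 0.076 ]
sleeve near edge->axis [0.512  0.1823 0.07  ]
```

Emit:
carry_out --motion '[[[-0.001,-0.001,0],0],[[-0.001,-0.001,-0.006],0],[[-0.001,-0.001,-0.012],0],[[-0.001,-0.001,-0.017],0],[[-0.001,-0.001,-0.019],0],[[-0.001,-0.001,-0.019],0],[[-0.001,-0.001,-0.019],0],[[-0.001,-0.001,-0.019],0]]'

```text
time: 9.7
position: [0.5108, 0.1816, 0.1171]
tool_rot: [-2.662, -1.669, -0.001]
ft_force: [-0.4, -0.6, -1.0]
grip_width: 0.34
```

Run:
```python
from h import *
s=get_state();print(s['position'],s['ft_force'],s['torque'])
```

```text
[0.51082473 0.18163345 0.11713542] [-0.41787095 -0.63519244 -1.01276203] [0.0509008  0.01053711 0.01098064]
```

Emit:
carry_out --motion '[[[0,0,-0.001],0],[[0,0,-0.002],0],[[0,0,-0.003],0],[[0,0,-0.004],0],[[0,0,-0.004],0],[[0,0,-0.004],0]]'

```text
time: 10.3
position: [0.5109, 0.1817, 0.1132]
tool_rot: [2.662, 1.669, 0.001]
ft_force: [1.0, 0.0, 0.5]
grip_width: 0.337
```

Emit:
carry_out --motion '[[[0,0,-0.001],0],[[0,0,-0.002],0],[[0,0,-0.003],0],[[0,0,-0.003],0],[[0,0,-0.003],0]]'

```text
time: 10.8
position: [0.511, 0.1818, 0.1101]
tool_rot: [-2.662, -1.669, -0.001]
ft_force: [0.7, 0.9, 1.5]
grip_width: 0.335
```

Emit:
carry_out --motion '[[[0,0,-0.001],0],[[0,0,-0.002],0],[[0,0,-0.003],0],[[0,0,-0.003],0],[[0,0,-0.003],0]]'

```text
time: 11.3
position: [0.511, 0.1819, 0.107]
tool_rot: [-2.662, -1.669, -0.001]
ft_force: [1.8, 3.1, 0.6]
grip_width: 0.337
```

Emit:
carry_out --motion '[[[0,0,-0.001],0],[[0,0,-0.002],0],[[0,0,-0.002],0],[[0,0,-0.002],0]]'

```text
time: 11.7
position: [0.5109, 0.1818, 0.1051]
tool_rot: [-2.662, -1.669, -0.001]
ft_force: [2.2, 1.8, 0.8]
grip_width: 0.341
```

Emit:
carry_out --motion '[[[0.0004,0.0006,0],0],[[0.0004,0.0006,-0.0005],0],[[0.0004,0.0006,-0.001],0],[[0.0004,0.0006,-0.001],0],[[0.0004,0.0006,-0.001],0]]' --squeeze 10

```text
time: 12.2
position: [0.5109, 0.1818, 0.1039]
tool_rot: [2.662, 1.669, -0.001]
ft_force: [0.8, -0.4, 3.1]
grip_width: 0.341
```

Emit:
carry_out --motion '[[[0,0,-0.0005],0],[[0,0,-0.001],0],[[0,0,-0.001],0],[[0,0,-0.001],0]]'

```text
time: 12.6
position: [0.511, 0.1819, 0.1029]
tool_rot: [2.662, 1.669, -0.001]
ft_force: [1.1, -0.2, 2.4]
grip_width: 0.339
```

Emit:
carry_out --motion '[[[0,0,-0.0005],0],[[0,0,-0.001],0],[[0,0,-0.001],0],[[0,0,-0.001],0]]'

```text
time: 13.0
position: [0.511, 0.182, 0.1019]
tool_rot: [2.662, 1.669, -0.001]
ft_force: [0.7, -0.4, 1.4]
grip_width: 0.34
```

```bash
cat > step.py <<'E'
from h import *;import sys,os
i=int(sys.argv[1]);g=cv2.cvtColor(snap('wrist','q%d'%i)['pixels'],cv2.COLOR_BGR2GRAY)
s=get_state();print(s['time'],s['position'].round(4),s['ft_force'].round(1))
if i:
    p=cv2.imread('pics/q%d.png'%(i-1),0)
    f=cv2.calcOpticalFlowFarneback(p,g,None,.5,3,21,3,7,1.5,0)
    for n,c in(('plate',(slice(140,160),slice(235,265))),('sleeve',(slice(192,206),slice(240,268)))):print(n,f[c].mean((0,1)).round(2))
    print('meandiff sleeve',cv2.absdiff(p,g)[185:215,225:285].mean().round(2))
E
python3 step.py 0
python3 - <<'E'
import cv2
a=cv2.imread('pics/q0.png');cv2.imwrite('pics/q0c.png',cv2.resize(a[130:250,190:320],None,fx=5,fy=5,interpolation=2))
E
```

```text
13.05 [0.511  0.182  0.1019] [1.  0.1 2.7]
```

View pics/q0c.png

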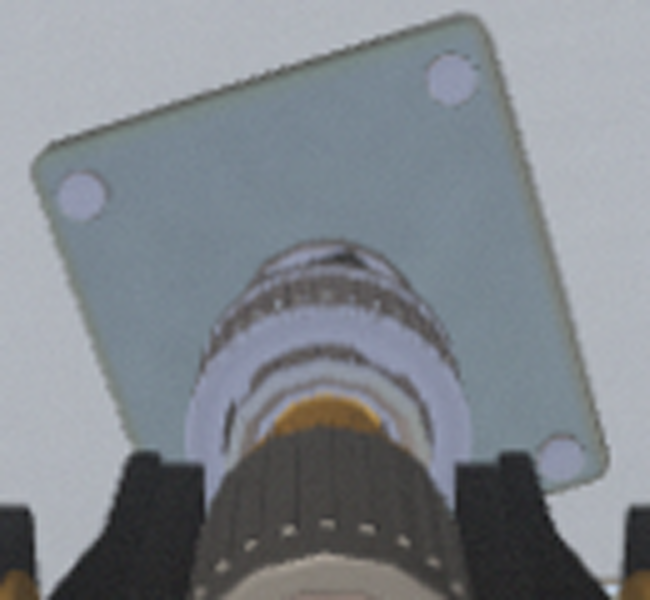

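The stem is in the bore and the sleeve is still back: the dark gap between sleeve and collar shows at (325,350). I continue in 1 mm steps.

Emit:
carry_out --motion '[[[0,0,-0.0005],0],[[0,0,-0.001],0],[[0,0,-0.001],0],[[0,0,-0.001],0]]'

```text
time: 13.45
position: [0.5107, 0.1821, 0.1002]
tool_rot: [-2.662, -1.669, 0.001]
ft_force: [1.2, 0.1, -3.5]
grip_width: 0.342
```

```bash
python3 step.py 1
```

```text
13.5 [0.5106 0.182  0.1002] [ 1.6 -0.2 -3.8]
plate [0.52 0.33]
sleeve [0.4  2.16]
meandiff sleeve 13.5
```

Emit:
carry_out --motion '[[[0,0,-0.0005],0],[[0,0,-0.001],0],[[0,0,-0.001],0],[[0,0,-0.001],0]]'

```text
time: 13.9
position: [0.5109, 0.182, 0.1]
tool_rot: [-2.662, -1.669, 0.001]
ft_force: [0.4, -1.6, -1.3]
grip_width: 0.343
```

```bash
python3 step.py 2
```

```text
13.95 [0.5109 0.182  0.1   ] [ 0.4 -1.  -1.1]
plate [-0.07 -0.21]
sleeve [-0.16 -0.09]
meandiff sleeve 3.15
```

Run:
```python
import cv2
a=cv2.imread('pics/q2.png');cv2.imwrite('pics/q2c.png',cv2.resize(a[130:250,190:320],None,fx=5,fy=5,interpolation=2))
```

```text
(no output)
```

View pics/q2c.png

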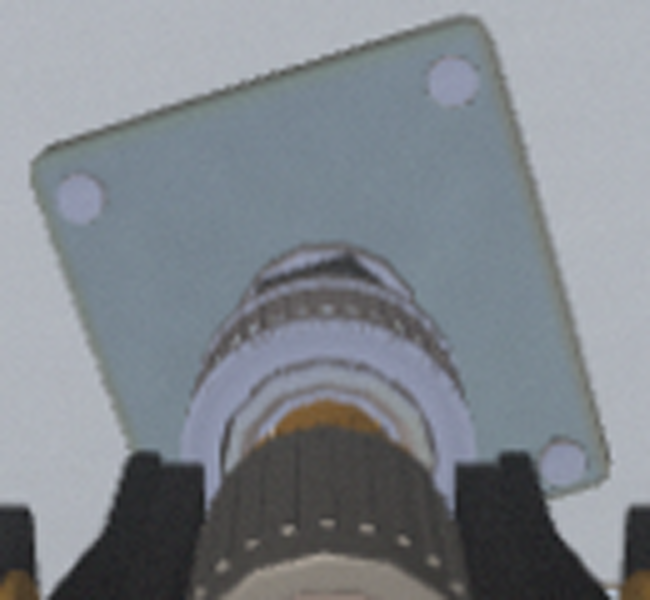

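The sleeve is up again and the gap has closed, so it is locked. Releasing.

Emit:
carry_out --motion '[[[0,0,0],0],[[0,0,0],0],[[0,0,0],0],[[0,0,0],0],[[0,0,0],0],[[0,0,0],0],[[0,0,0],0],[[0,0,0.02],0],[[0,0,0.06],0],[[0,0,0.1],0],[[0,0,0.12],0],[[0,0,0.12],0],[[0,0,0.12],0]]' --grip -1

```text
time: 15.25
position: [0.5111, 0.1822, 0.22]
tool_rot: [-2.662, -1.669, -0.001]
ft_force: [-0.5, -0.2, -1.7]
grip_width: 1.002
```

Run:
```python
from h import *
a=snap('wrist','w9')['pixels'];b=snap('scene','s9')['pixels']
o=np.zeros((600,800,3),np.uint8);o[:384,:512]=a;o[:384,512:]=cv2.resize(b[140:220,210:270],(288,384),interpolation=2)
cv2.imwrite('pics/w9c.png',o);s=get_state();print(s['position'],s['ft_force'],s['grip_width'])
```

```text
[0.5102713  0.18186471 0.21857195] [-0.12414484 -1.39876344  0.05905995] 0.9993788400045025
```

View pics/w9c.png

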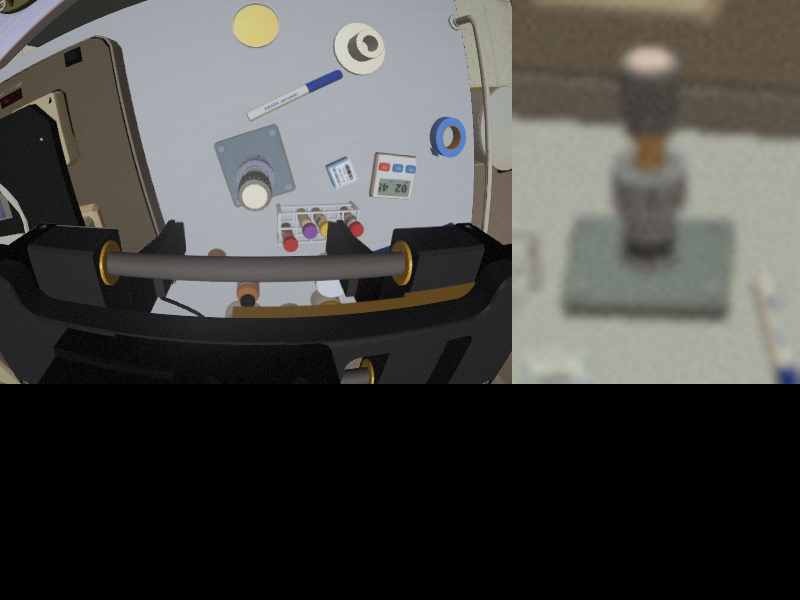

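The cartridge stands upright in the coupler (cap at (254,195) in the wrist picture), the sleeve is forward, the gripper is clear and the other things are unmoved. Handing in.

```bash
python3 -c "
from bench import ticket;print(ticket.close_job())"
```

```text
the job is handed in; nothing more can be done
None
```

The cartridge is locked in the coupler, the gripper has let go, and I handed the job in at about 15 s of the 61 s.

- **Sleeve:** I pinched it and pulled it down 8.5 mm. After release, the wrist picture showed it staying back with the bore open.
- **Insertion:** I took the cartridge from its holder and pushed the stem in. The last steps were 1 mm each, at a reduced 10 N grip. The sleeve snapped forward at about 19 mm tip depth, estimated from the tool height. Every wrist force I read stayed below about 4 N.
- **One extra step:** I saw the snap only after commanding one more 1 mm step. The tool moved just 0.2 mm, and the upward force did not rise.
- **Last checks:** The final pictures show the sleeve forward, the cartridge upright, the gripper open and clear above it, and no visible shift in the bystanders in view. The oil bottle is only partly in view, behind the gripper.
- **Not checked:** I did not tug on the cartridge to test the lock. I judged lock and tilt only by eye, and no check disagreed.

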